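Move the dipper to the spare folding hook and fold the empty one away

ROBOT

A 6-joint arm with a two-finger parallel gripper is mounted at the origin on a cart in front of the work surface, level with it; the furniture and walls round the work are solid. World frame = base frame: x ahead of the robot, y to its left, z up, the work surface at z = 0. Lengths are in m, angles in degrees, forces in N, time in s.
With the tool pointing down it reaches from about 0.35 to 0.875 m from the base axis. Payload 4.2 kg.
Tool frame: the origin (TCP) lies midway between the tips of the shut fingers; the grasp point (between the pads) lies 19 mm behind it; z points along the fingers, y is the direction in which the jaws open and shut (so a half turn about z gives the same grasp; the last joint's range is limited). The gripper opens to 87 mm and grips with 3 to 60 N. Pads are 19 mm wide; open, the fingers measure 117 mm over their backs; the gripper's body (75 mm by 190 mm) begins 51 mm behind the grasp point.
Start: joints at [-58.694, 22.042, 0.453, 0, -68.411, -14.817], TCP at [0.177, -0.599, 0.223] pointing down, gripper open.
Joint ranges: [-179.83, 179.83], [-69.29, 118.12], [-61.27, 80.66], [-181.25, 117.63], [-171.15, -9.14], [-177.46, 177.46]. Speed limits (degrees/s): [159.86, 159.86, 180, 180, 180, 180].

INTERFACE

Orientations are given as a 3x3 rotation matrix whose columns are the frame's x, y, z axes.
In Python, from station import r gives the robot as it stands.
- The arm moves only by the tool play_rows, never from a script. Its argument "commands" is a list that holds one entry, the list of rows, each a list of 7 numbers: the shift along the world's x, y, z in m, then the turn, a rotation vector about the world's x, y, z in rad, then the closure, from 0 (fully open) to 1 (shut). A call has 1 to 5 rows; each row is the pose to reach, as a shift and turn from the pose commanded when the call began; what a row does not reach only later rows make up. A row lasts 1/10 s, in which the tool goes at most 50 mm and 8.59 degrees, less where a joint would pass 70% of its speed; a pose out of reach is approached as far as the arm can. A call with a gripper value outside its range is refused whole. The fingers move at their own pace and stop on an object; the grip force is fixed at half the most. Time passes only in rows, so rows that repeat a pose let the fingers close. It gives the time, the measured TCP pose, the force and the opening at its end, in the units of the state.
- r.sense(): the state, without advancing time (a new reading comes with each control period).
- r.capture(name): name is "side" or "top" or "wrist"; returns a dict with "image" (420x560x3 uint8, red, green, blue), "range_z" (420x560 float32, m along the optical axis (not along the pixel's ray), 0 where there is no reading), "intrinsics" (3x3 intrinsics, pixels), "k1" (the pictures are not rectified: a ray, as slopes to the right and down, at radius r is drawn at 1 + k1 r^2 times it, then the intrinsics apply), "extrinsics" (4x4, takes a point from camera to world coordinates); the wrist camera has in their place "mount" (4x4, takes a point from camera to tool coordinates, whose origin is the TCP and whose axes are the flange's). Camera axes: x right, y up, looking along -z (the intrinsics and any distortion apply to the point x, -y, -z); pixel columns grow to the right and rows downward; lengths in m; the calibration is good to about 2 mm. A picture is of the moment at which its call begins: read the wrist's pose just before it.
- r.finish_job(): hands the job in, once; it reports no verdict.
The state is a dict: "time_s": time; "joints": joint angles; "joint_velocities": joint speeds; "effort": joint torques, N m; "tcp_pos": TCP position; "ee_rot": TCP orientation; "wrist_force": force on the tool from outside, world axes, zero at the start; "moment": the same for the moment, N m; "gripper_width": opening from 0.0 (shut) to 1.0 (fully open).
Only numpy, scipy, OpenCV 4.12 (cv2) and the standard library are available. Lean on these libraries where they do the work, as an engineer would, in place of code of your own. Each camera call takes 0.05 s, during which the arm holds its last target. There are 200 camera calls.

TASK

Swing the folded right-hand hook out of its spring clip until it stands straight out, move the hanging dipper from the left hook over to it, then press the emptied left hook back flat against the rail until its clip snaps in behind it. Work by feel: never load the stand, rail or hooks with more than about 20 newtons, do not pinch or grip the hooks, just push them. Do not drop the dipper or disturb the other things.

Things in the scene. Friction and masses are not known exactly. Their poses are not given: they have to be found in the camera images.
- stand: Fixed bench stand: base plate 90 x 360 x 12 mm, two posts behind (to 215 mm up), and a level aluminium hook rail, 10 x 352 mm, top edge 225 mm above the table. Origin on the table under the middle; x across the rail away from the robot, y along it to the left. The rail, in slots, with hooks and clips sits up to 20 mm nearer or farther in x than nominal: NOT measured, find by touch or sight.
- pin_left (a point): Nominal point on the left hook's upright hinge pin (stand frame x -20, y +60, z 225 mm; rail's middle plane is x 0; add the unmeasured x offset). Hook: round steel arm 8 mm thick, axis 225 mm above the table, 80 mm long to its tip, an upright 8 mm rod with a 12 mm ball, top 259 mm up: it stands 34 mm above the rail's edge and can be pushed from in front or, over the rail, from behind.
- pin_right (a point): The same point on the right hook's pin (stand frame x -20, y -60, z 225 mm); the hook is the mirror image. Folded, the arms lie along the rail's front pointing away from each other (tips at y +140 and -140, x -20 mm); unfolded they point at the robot (tips at x -100, y +60 and -60 mm).
- hook_left (a joint): Left hook's angle, rad: 0 flat against its stop, pointing left; 1.57 straight out at its other stop. Stays where left (friction under 1 N at the tip). A sprung nose under the arm, 60 mm from the pin, resists from about 0.15 to 0.04 rad (some 4 to 10 N at the tip), then snaps it flat; short of that it is not held. The stops are hard: 1 mm or less per 10 N.
- hook_right (a joint): The same for the right hook, mirrored: 0 flat, pointing right; 1.57 straight out. Breaking out of its clip takes some 2 to 4 N at the tip, in the first 0.1 rad.
- dipper: Loose steel sampling dipper, 188 mm tall, about 0.12 kg, hanging upright on the left hook. Origin under its 35 mm wide cup, z up along it, y across its loop. Loop: 8 mm round bar in the y-z plane, opening 26 mm wide, from 82 to 144 mm above the origin. On top a grip tab 10 (x) by 14 mm (y), 152 to 188 mm up: grip it across y, about 172 mm up, fingertips clear of the hook arm.
- dipper_crown (a point): Underside of the loop's crown (a shallow roof that centres itself on an arm), 144 mm above the dipper's origin; 229 mm above the table when hung, resting on the arm. To pass the hook's upturned tip raise the dipper 36 to 44 mm: the loop then clears the tip's top and the arm below; carry it level along the hook.
- bottle_amber: Bystander: brown bottle 54 mm wide, 105 mm tall, on the table between robot and stand, to the right; origin under its foot.
Things that resemble listed ones, but are neither listed nor needed, are in the scene too. There is more than one size of the dipper; the one meant has the size given above.

How it is judged:
By the outcome, as a careful person would: the job done as asked, in the order asked, and still so for the second after the job is handed in, with the robot touching nothing.
It also fails if it takes over 72 s, if anything falls off the work surface, if the arm or the gripper's body presses on something with over 40 N, if the wrist force passes 120 N, or if a joint passes its speed limit or range.

## Working session

There is one attempt and no reset: what is moved stays moved. The work goes in short steps, Python scripts to look and compute and a tool call to move; the robot and the scene stay as the last step left them, time stands still between calls to the robot, and variables do not carry over. Pictures are saved under pics/ and viewed, about 8 in all and at most 12, crops included, and the job is handed in when it is done.

Besides the shell and the picture viewer there is one more tool, called after ">>>" by a JSON object that holds its "api" and its "payload". play_rows: Moves the arm, as the interface text tells. Its arguments: {"type":"object","properties":{"commands":{"type":"array","items":{"type":"array","items":{"type":"array","items":{"type":"number"}}}}},"required":["commands"]}

```bash
ls; mkdir -p pics
cat > h.py <<'E'
import numpy as np, cv2
from station import r
def cap(n):
    s=r.sense(); c=r.capture(n)
    if 'mount' in c:
        T=np.eye(4);T[:3,:3]=s['ee_rot'];T[:3,3]=s['tcp_pos'];c['E']=T@np.array(c['mount'])
    else: c['E']=np.array(c['extrinsics'])
    return c
def save(c,name,crop=None,f=1):
    im=c['image'][:,:,::-1]
    if crop: a,b,w,h=crop; im=im[b:b+h,a:a+w]
    cv2.imwrite('pics/'+name,cv2.resize(im,None,fx=f,fy=f,interpolation=cv2.INTER_CUBIC))
def ray(c,u,v):
    K=np.array(c['intrinsics']); p=cv2.undistortPoints(np.array([[[u,v]]],float),K,np.array([c['k1'],0,0,0.]))[0,0]
    d=np.array([p[0],-p[1],-1.]); return c['E'][:3,3],c['E'][:3,:3]@d
def plane(c,u,v,z):
    o,d=ray(c,u,v); return o+d*(z-o[2])/d[2]
def depth(c,u,v):
    o,d=ray(c,u,v); return o+d*c['range_z'][int(round(v)),int(round(u))]
def cloud(c):
    h,w=c['range_z'].shape;K=np.array(c['intrinsics'])
    uv=np.stack(np.meshgrid(np.arange(w),np.arange(h)),-1).reshape(-1,1,2).astype(float)
    p=cv2.undistortPoints(uv,K,np.array([c['k1'],0,0,0.]))[:,0]
    z=c['range_z'].reshape(-1,1); P=np.hstack([p[:,:1],-p[:,1:],-np.ones_like(z)])*z
    P=P@c['E'][:3,:3].T+c['E'][:3,3]; P[z[:,0]==0]=np.nan
    return P.reshape(h,w,3)
E
python3 - <<'E'
from h import *
s=r.sense(); print(s)
for n in('side','top','wrist'):
    c=cap(n); save(c,n+'0.png'); print(n,c['intrinsics'],c['k1'],c['E'].round(3).tolist())
E
```

```text
pics
{'time_s': 0.0, 'joints': array([-5.86928359e+01,  2.20912444e+01,  3.79422180e-01, -2.74882358e-02,
       -6.84096318e+01, -1.48169785e+01]), 'joint_velocities': array([-0.01053165, -0.07192209, -0.01798955, -0.05274825,  0.01126352,
        0.11350944]), 'effort': array([ 5.32619797e-04, -3.90663707e+01,  1.87412900e+01,  4.21992704e+00,
        1.10541290e-02, -1.82595300e-04]), 'tcp_pos': array([ 0.17725535, -0.59871752,  0.22145594]), 'ee_rot': array([[-9.58918560e-01, -2.83680588e-01, -7.20322658e-04],
       [-2.83681481e-01,  9.58916390e-01,  2.04289009e-03],
       [ 1.11200941e-04,  2.16330742e-03, -9.99997654e-01]]), 'wrist_force': array([-0.03334327,  0.0214674 , -0.20464855]), 'moment': array([ 0.01445258,  0.01359776, -0.03546539]), 'gripper_width': 0.9953240667927459}
side [[473.89259289   0.         285.8279052 ]
 [  0.         473.89259289 214.02559702]
 [  0.           0.           1.        ]] -0.06483550763589568 [[-0.982, 0.091, -0.165, 0.34], [-0.188, -0.433, 0.882, 0.892], [0.009, 0.897, 0.442, 0.628], [0.0, 0.0, 0.0, 1.0]]
top [[396.36848553   0.         286.27698439]
 [  0.         396.36848553 206.96192965]
 [  0.           0.           1.        ]] -0.09356091370853352 [[-0.0, 0.996, -0.091, 0.437], [-1.0, -0.003, -0.03, -0.037], [-0.03, 0.091, 0.995, 1.016], [0.0, 0.0, 0.0, 1.0]]
wrist [[331.45801803   0.         277.74434523]
 [  0.         331.45801803 217.68785608]
 [  0.           0.           1.        ]] -0.045182510570565944 [[-0.285, -0.928, -0.242, 0.11], [0.959, -0.275, -0.073, -0.618], [0.001, -0.252, 0.968, 0.383], [0.0, 0.0, 0.0, 1.0]]
```

View pics/side0.png

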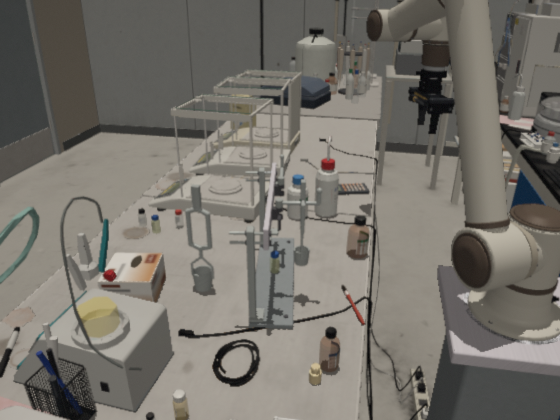

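View pics/top0.png

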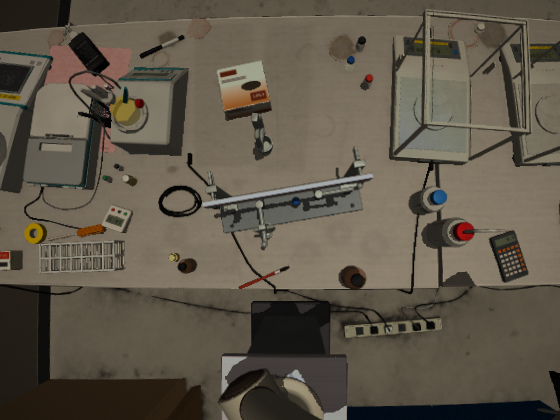

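Side view: the 188 mm candidate dipper hangs on the left hook at (302,220), and a bigger one stands behind the rail at (200,240). The brown bottles are at (358,236) and (330,345). In the top view the rail runs from (205,204) to (372,177), with the dipper near (262,225) and the decoy near (262,135). Next I'll take measurements from the depth images.

Run:
```python
from h import *
a=cap('top'); save(a,'t1.png',(190,150,200,110),4)
P=cloud(a); 
for n in('top','side'):
    c=a if n=='top' else cap('side'); P=cloud(c)
    z=P[...,2]; m=(z>.214)&(z<.233)&(P[...,0]>.3)&(P[...,0]<.75)&(abs(P[...,1])<.35)
    q=P[m]; print(n,m.sum(), q.min(0),q.max(0))
    # rail line fit
    if m.sum()>20:
        k=q
        for _ in range(6):
            vx,vy,x0,y0=cv2.fitLine(k[:,:2].astype(np.float32),cv2.DIST_HUBER,0,.01,.01).ravel()
            d=(q[:,0]-x0)*vy-(q[:,1]-y0)*vx; k=q[abs(d)<.008]
        t=(k[:,0]-x0)*vx+(k[:,1]-y0)*vy
        print('line',vx,vy,x0,y0,len(k),t.min(),t.max(),'ends',[x0+vx*t.min(),y0+vy*t.min()],[x0+vx*t.max(),y0+vy*t.max()],np.degrees(np.arctan2(vx,vy)))
    m=(z>.24)&(z<.30)&(P[...,0]>.3)&(P[...,0]<.75)&(abs(P[...,1])<.35)
    n_,l,st,ce=cv2.connectedComponentsWithStats(m.astype(np.uint8))
    for i in range(1,n_):
        if st[i,4]>3: print(' hi',st[i].tolist(),np.nanmedian(P[l==i],0).round(4),np.nanmax(P[l==i][:,2]).round(4))
```

```text
top 1540 [ 0.43910578 -0.27535975  0.21400149] [0.73704387 0.33439533 0.23290428]
line 0.16097364 -0.9869587 0.544181 -0.014941041 960 -0.17544599548188483 0.1744580057197652 ends [np.float64(0.515938809048237), np.float64(0.15821690719939208)] [np.float64(0.5722641291760391), np.float64(-0.1871238848410409)] 170.73657
 hi [118, 86, 3, 3, 7] [0.7383 0.3112 0.2963] 0.2994
 hi [123, 87, 6, 13, 56] [0.7359 0.3095 0.2694] 0.294
 hi [251, 113, 8, 11, 73] [0.6856 0.0493 0.2521] 0.2547
 hi [414, 126, 13, 10, 57] [ 0.6521 -0.2715  0.2724] 0.2997
 hi [357, 183, 5, 6, 26] [ 0.5463 -0.1549  0.2575] 0.2614
 hi [258, 224, 9, 6, 49] [0.4679 0.0309 0.273 ] 0.2768
 hi [261, 241, 7, 6, 30] [0.4371 0.0282 0.257 ] 0.26
side 1019 [ 0.43132391 -0.28108185  0.21409394] [0.74690992 0.33767661 0.23297095]
line 0.1666097 -0.98602295 0.5371408 0.023310939 379 -0.1388427541882357 0.21442522220835603 ends [np.float64(0.5140082364012954), np.float64(0.1602130808123833)] [np.float64(0.5728661095560933), np.float64(-0.18811725113872382)] 170.40924
 hi [222, 120, 5, 1, 5] [ 0.7267 -0.2791  0.2993] 0.2996
 hi [234, 121, 5, 1, 5] [ 0.6938 -0.276   0.2993] 0.2999
 hi [249, 122, 4, 23, 68] [ 0.6546 -0.2707  0.2694] 0.2995
 hi [279, 155, 5, 8, 31] [ 0.5475 -0.1534  0.2511] 0.259
 hi [300, 180, 6, 19, 100] [0.467  0.0382 0.259 ] 0.2748
 hi [191, 184, 10, 9, 73] [0.6841 0.0549 0.2478] 0.2535
 hi [316, 188, 6, 10, 44] [0.4353 0.0322 0.2523] 0.2591
 hi [99, 218, 10, 41, 286] [0.7366 0.314  0.2661] 0.2996
```

View pics/t1.png

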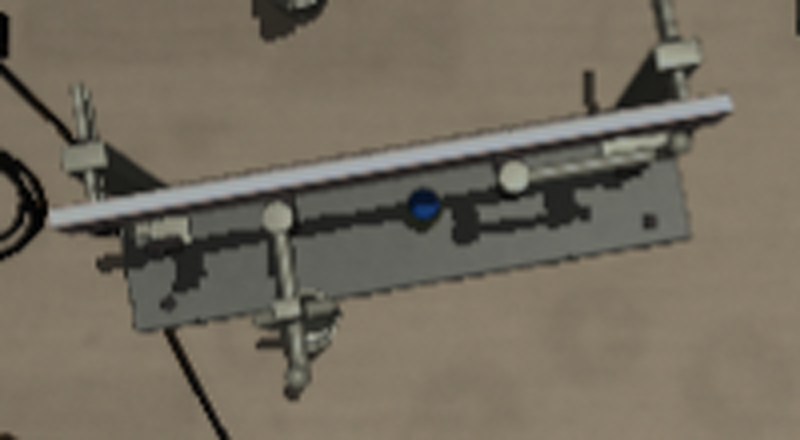

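Crop of the top view:
- Left pin (278,215) has its arm pointing out towards the robot, with the dipper at (300,310) and the tip ball at (295,380).
- Right pin (513,177) has its arm folded, with the tip at (680,140).
- Clips are at (165,230) and (635,148). A blue-capped vial stands on the base at (424,205).

The pins and tips I compute from the rail fit agree with the measured balls to about 2 mm. For the dipper, the candidates are the hanging one at top (262,227), with its top at 0.275 against an expected 0.273, and the one behind the rail at (255,118). The hanging one is the one meant.

```bash
cat >> h.py <<'E'
psi=np.radians(9.43); U=np.array([np.cos(psi),np.sin(psi)]); V=np.array([-U[1],U[0]]); M=np.array([.5437,-.0145])
def W(x,y): return M+x*U+y*V      # stand (rail-centred, m) -> world
def S(p): d=np.asarray(p)[:2]-M; return np.array([d@U,d@V])
E
python3 - <<'E'
from h import *
c=cap('top');P=cloud(c)
d=cap('side');Q=cloud(d)
A=np.vstack([P.reshape(-1,3),Q.reshape(-1,3)]);A=A[~np.isnan(A[:,0])]
for x in np.arange(.1,.75,.1):
    print('x%.1f'%x,[ (round(y,1),round(float(A[(abs(A[:,0]-x-.05)<.05)&(abs(A[:,1]-y-.05)<.05)][:,2].max(initial=0)),2)) for y in np.arange(-.7,.2,.1)])
print('dip',S([.4679,.0309]),S([.467,.038]),'pxpins',[S(plane(c,*p,.23)).round(4) for p in((259.5,203.7),(318.2,194.2))])
print('start',W(.012,-.14),'tipR out',W(-.1,-.06))
# loop bars of dipper from top/side: points z .15-.22 near dipper
m=(abs(A[:,0]-.467)<.03)&(abs(A[:,1]-.034)<.04)&(A[:,2]>.238)&(A[:,2]<.28)
B=A[m];print(np.array([S(b) for b in B]).mean(0), np.ptp(np.array([S(b) for b in B]),axis=0),B[:,2].max())
E
```

```text
x0.1 [(np.float64(-0.7), 0.37), (np.float64(-0.6), 0.55), (np.float64(-0.5), 0.33), (np.float64(-0.4), 0.57), (np.float64(-0.3), 0.0), (np.float64(-0.2), 0.0), (np.float64(-0.1), 0.61), (np.float64(-0.0), 0.46), (np.float64(0.1), 0.22)]
x0.2 [(np.float64(-0.7), 0.47), (np.float64(-0.6), 0.54), (np.float64(-0.5), 0.6), (np.float64(-0.4), 0.6), (np.float64(-0.3), 0.6), (np.float64(-0.2), 0.0), (np.float64(-0.1), 0.61), (np.float64(-0.0), 0.0), (np.float64(0.1), 0.0)]
x0.3 [(np.float64(-0.7), 0.02), (np.float64(-0.6), 0.57), (np.float64(-0.5), 0.59), (np.float64(-0.4), 0.01), (np.float64(-0.3), 0.01), (np.float64(-0.2), 0.11), (np.float64(-0.1), 0.01), (np.float64(-0.0), 0.01), (np.float64(0.1), 0.01)]
x0.4 [(np.float64(-0.7), 0.02), (np.float64(-0.6), 0.02), (np.float64(-0.5), 0.23), (np.float64(-0.4), 0.22), (np.float64(-0.3), 0.01), (np.float64(-0.2), 0.01), (np.float64(-0.1), 0.02), (np.float64(-0.0), 0.28), (np.float64(0.1), 0.22)]
x0.5 [(np.float64(-0.7), 0.01), (np.float64(-0.6), 0.01), (np.float64(-0.5), 0.01), (np.float64(-0.4), 0.13), (np.float64(-0.3), 0.01), (np.float64(-0.2), 0.26), (np.float64(-0.1), 0.23), (np.float64(-0.0), 0.24), (np.float64(0.1), 0.23)]
x0.6 [(np.float64(-0.7), 0.32), (np.float64(-0.6), 0.32), (np.float64(-0.5), 0.32), (np.float64(-0.4), 0.32), (np.float64(-0.3), 0.32), (np.float64(-0.2), 0.22), (np.float64(-0.1), 0.01), (np.float64(-0.0), 0.26), (np.float64(0.1), 0.01)]
x0.7 [(np.float64(-0.7), 0.32), (np.float64(-0.6), 0.32), (np.float64(-0.5), 0.32), (np.float64(-0.4), 0.08), (np.float64(-0.3), 0.32), (np.float64(-0.2), 0.01), (np.float64(-0.1), 0.01), (np.float64(-0.0), 0.2), (np.float64(0.1), 0.08)]
dip [-0.06733723  0.05720575] [-0.06706178  0.06435726] pxpins [array([-0.019 ,  0.0584]), array([-0.0198, -0.0604])]
start [ 0.57847579 -0.150642  ] tipR out [ 0.4548819  -0.09007344]
[-0.07229356  0.06166653] [0.03742907 0.01969069] 0.2762118822370604
```

>>> {"api": "play_rows", "payload": {"commands": [[[0.02,0.02,0.05,0,0,-0.123,1],[0.04,0.04,0.1,0,0,-0.123,1],[0.07,0.07,0.137,0,0,-0.123,1],[0.1,0.1,0.137,0,0,-0.123,1],[0.13,0.13,0.137,0,0,-0.123,1]]]}}

```text
time_s: 0.85
tcp_pos: [0.3079, -0.4696, 0.3624]
ee_rot: [[-0.987, -0.163, 0.004], [-0.163, 0.987, -0.004], [-0.003, -0.005, -1.0]]
wrist_force: [1.9, -0.0, 0.2]
gripper_width: 0.628
```

>>> {"api": "play_rows", "payload": {"commands": [[[0.03,0.035,0,0,0,0,1],[0.06,0.07,0,0,0,0,1],[0.09,0.105,0,0,0,0,1],[0.12,0.14,0,0,0,0,1],[0.14,0.16,0,0,0,0,1]]]}}

```text
time_s: 1.35
tcp_pos: [0.4481, -0.3075, 0.3597]
ee_rot: [[-0.986, -0.166, 0.001], [-0.166, 0.986, 0.0], [-0.001, 0.0, -1.0]]
wrist_force: [0.5, -1.0, 0.5]
gripper_width: 0.169
```

>>> {"api": "play_rows", "payload": {"commands": [[[0.03,0.035,0,0,0,0,1],[0.06,0.07,0,0,0,0,1],[0.09,0.105,0,0,0,0,1],[0.12,0.14,0,0,0,0,1],[0.131,0.158,0,0,0,0,1]]]}}

```text
time_s: 1.85
tcp_pos: [0.5797, -0.149, 0.3585]
ee_rot: [[-0.986, -0.167, -0.001], [-0.167, 0.986, 0.001], [0.001, 0.001, -1.0]]
wrist_force: [-0.0, -0.4, -1.0]
gripper_width: 0.006
```

>>> {"api": "play_rows", "payload": {"commands": [[[0,0,-0.03,0,0,0,1],[0,0,-0.06,0,0,0,1],[0,0,-0.09,0,0,0,1],[0,0,-0.11,0,0,0,1],[0,0,-0.122,0,0,0,1]]]}}

```text
time_s: 2.35
tcp_pos: [0.5769, -0.1518, 0.2354]
ee_rot: [[-0.986, -0.164, -0.003], [-0.164, 0.986, 0.0], [0.003, 0.001, -1.0]]
wrist_force: [0.1, 0.6, 0.5]
gripper_width: 0.007
```

>>> {"api": "play_rows", "payload": {"commands": [[[0,0,0,0,0,0,1],[0,0,0,0,0,0,1]]]}}

```text
time_s: 2.55
tcp_pos: [0.5784, -0.1522, 0.2385]
ee_rot: [[-0.986, -0.164, 0.002], [-0.164, 0.986, -0.001], [-0.001, -0.001, -1.0]]
wrist_force: [-0.9, -0.1, 0.2]
gripper_width: 0.004
```

Run:
```python
from h import *
s=r.sense();p=s['tcp_pos'];print(p,S(p),s['wrist_force'])
d=cap('side');save(d,'s2.png',(200,90,180,150),4)
# waypoints: hook angle a, TCP trails the tip by 15 mm along the tangent
pin=W(-.02,-.06)
prev=None
for a in range(0,91,8):
    t=np.radians(a); tip=np.array([-.02-.08*np.sin(t),-.06-.08*np.cos(t)]); tan=np.array([-np.cos(t),np.sin(t)])
    q=tip-tan*.0155; w=W(*q); print(a,(w-p[:2]).round(4),q.round(3))
```

```text
[ 0.57838731 -0.15216693  0.23852554] [ 0.01166286 -0.14148983] [-0.89106793 -0.14571949  0.17430825]
0 [-0.0162 -0.0012] [-0.005 -0.14 ]
8 [-0.0271 -0.0044] [-0.016 -0.141]
16 [-0.0383 -0.006 ] [-0.027 -0.141]
24 [-0.0497 -0.0061] [-0.038 -0.139]
32 [-0.061  -0.0046] [-0.049 -0.136]
40 [-0.0719 -0.0016] [-0.06  -0.131]
48 [-0.0823  0.003 ] [-0.069 -0.125]
56 [-0.092   0.0089] [-0.078 -0.118]
64 [-0.1008  0.0162] [-0.085 -0.109]
72 [-0.1085  0.0246] [-0.091 -0.099]
80 [-0.1149  0.034 ] [-0.096 -0.089]
88 [-0.1199  0.0442] [-0.099 -0.078]
```

View pics/s2.png

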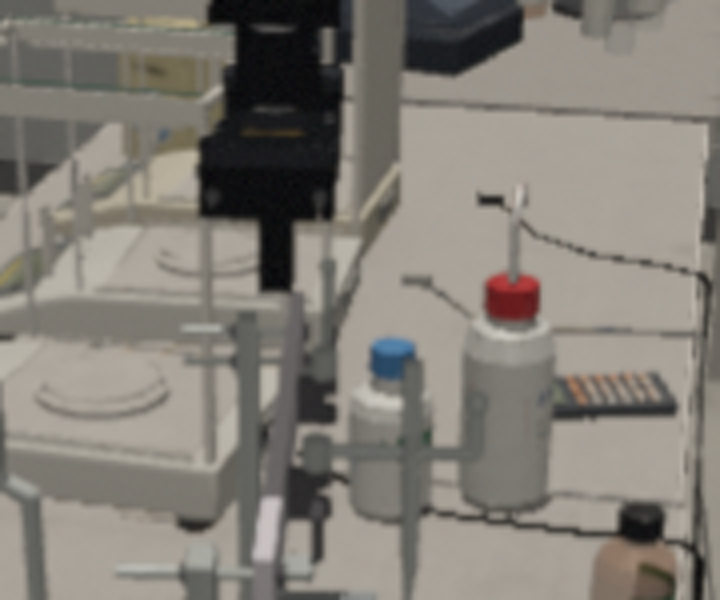

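The tool's fingers are behind the folded upright, at crop (327,275), and clear of the rail. I'll start pushing.

>>> {"api": "play_rows", "payload": {"commands": [[[-0.008,-0.001,0,0,0,0,1],[-0.0145,-0.001,0,0,0,0,1],[-0.0185,-0.002,0,0,0,-0.02,1],[-0.0225,-0.003,0,0,0,-0.07,1],[-0.0271,-0.0044,0,0,0,-0.14,1]]]}}

```text
time_s: 3.1
tcp_pos: [0.5502, -0.1564, 0.2381]
ee_rot: [[-1.0, -0.022, 0.0], [-0.022, 1.0, -0.0], [-0.0, -0.0, -1.0]]
wrist_force: [-0.6, 0.3, -0.3]
gripper_width: 0.006
```

>>> {"api": "play_rows", "payload": {"commands": [[[-0.0055,-0.0008,0,0,0,-0.07,1],[-0.0112,-0.0016,0,0,0,-0.14,1],[-0.0169,-0.0016,0,0,0,-0.21,1],[-0.0226,-0.0017,0,0,0,-0.28,1],[-0.0282,-0.001,0,0,0,-0.35,1]]]}}

```text
time_s: 3.6
tcp_pos: [0.5219, -0.1575, 0.238]
ee_rot: [[-0.946, 0.323, 0.001], [0.323, 0.946, -0.0], [-0.001, 0.0, -1.0]]
wrist_force: [0.8, -0.4, -0.4]
gripper_width: 0.004
```

Run:
```python
from h import *
s=r.sense();p=s['tcp_pos'];print(p,S(p),s['wrist_force'])
c=cap('top');save(c,'t3.png',(190,150,200,110),4)
P=cloud(c);m=(P[...,2]>.245)&(P[...,2]<.266)&(abs(P[...,0]-.5)<.1)&(abs(P[...,1]+.1)<.1)
print(m.sum(),[np.round(S(q),3) for q in P[m]][:40:3])
```

```text
[ 0.52187375 -0.15750048  0.23800375] [-0.04496086 -0.13749198] [ 0.80043916 -0.42933256 -0.40231433]
0 []
```

Run:
```python
from h import *
c=cap('side')
P=cloud(c);m=(P[...,2]>.232)&(P[...,2]<.262)&(abs(P[...,0]-.5)<.1)&(abs(P[...,1]+.1)<.12)
n,l,st,ce=cv2.connectedComponentsWithStats(m.astype(np.uint8))
for i in range(1,n): print(st[i],S(np.median(P[l==i],0)).round(4),np.median(P[l==i],0))
save(c,'s3.png',(230,120,120,100),5)
```

```text
[287 154  14  14 138] [-0.0497 -0.1276] [ 0.5156088  -0.14850225  0.25047016]
[278 178   4   1   4] [-0.0179 -0.0548] [ 0.5350154  -0.07150601  0.2327581 ]
[283 178   1   1   1] [-0.0256 -0.054 ] [ 0.52731471 -0.07197675  0.23323298]
```

View pics/s3.png

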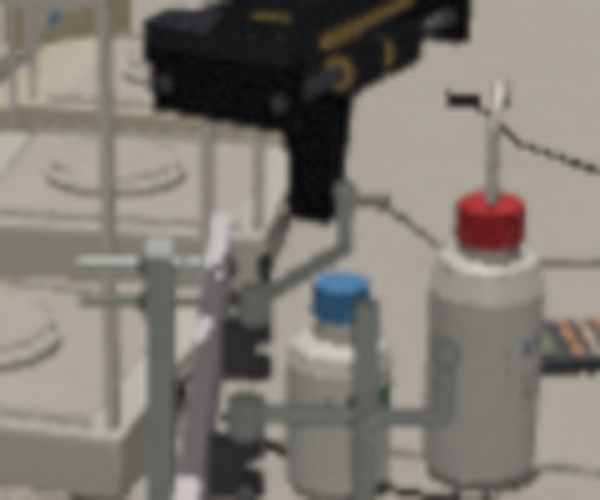

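The hook is out of its clip at about 28°, with the ball at crop (345,190) against the finger. I'll carry on round the arc.

>>> {"api": "play_rows", "payload": {"commands": [[[-0.0056,0.0009,0,0,0,-0.07,1],[-0.0112,0.0024,0,0,0,-0.14,1],[-0.0165,0.0039,0,0,0,-0.21,1],[-0.0218,0.006,0,0,0,-0.28,1],[-0.0269,0.0085,0,0,0,-0.35,1]]]}}

```text
time_s: 4.2
tcp_pos: [0.4956, -0.1489, 0.2379]
ee_rot: [[-0.78, 0.626, 0.001], [0.626, 0.78, -0.0], [-0.001, 0.0, -1.0]]
wrist_force: [0.9, 0.3, -0.6]
gripper_width: 0.006
```

>>> {"api": "play_rows", "payload": {"commands": [[[-0.005,0.0028,0,0,0,-0.07,1],[-0.0097,0.0059,0,0,0,-0.14,1],[-0.0143,0.0095,0,0,0,-0.21,1],[-0.0185,0.0132,0,0,0,-0.28,1],[-0.0226,0.0173,0,0,0,-0.35,1]]]}}

```text
time_s: 4.7
tcp_pos: [0.473, -0.1316, 0.2379]
ee_rot: [[-0.517, 0.856, 0.001], [0.856, 0.517, -0.0], [-0.001, 0.001, -1.0]]
wrist_force: [0.8, -0.0, -0.7]
gripper_width: 0.006
```

>>> {"api": "play_rows", "payload": {"commands": [[[-0.0036,0.0043,0,0,0,-0.07,1],[-0.006,0.008,0,0,0,-0.122,1],[-0.0085,0.0115,0,0,0,-0.175,1],[-0.01,0.0137,0,0,0,-0.21,1],[-0.0114,0.016,0,0,0,-0.245,1]]]}}

```text
time_s: 5.2
tcp_pos: [0.4616, -0.1156, 0.2379]
ee_rot: [[-0.296, 0.955, 0.001], [0.955, 0.296, -0.0], [-0.0, 0.0, -1.0]]
wrist_force: [0.9, -0.2, -0.1]
gripper_width: 0.003
```

```bash
cat >> h.py <<'E'
def tipfind(cx,cy):
    c=cap('side'); P=cloud(c); m=(P[...,2]>.232)&(P[...,2]<.262)&(np.hypot(P[...,0]-cx,P[...,1]-cy)<.05)&(c['image'].max(2)>60)
    n,l,st,ce=cv2.connectedComponentsWithStats(m.astype(np.uint8))
    for i in range(1,n):
        if st[i,4]>5: print(st[i],S(np.median(P[l==i],0)).round(4),P[l==i][:,2].max())
E
python3 - <<'E'
from h import *
s=r.sense();p=s['tcp_pos'];print(p,S(p),s['wrist_force']); tipfind(*W(-.1,-.06))
E
```

```text
[ 0.4615614  -0.1155555   0.23786169] [-0.09758581 -0.0862321 ] [ 0.88645474 -0.24601058 -0.1030781 ]
[311 164   9  14  72] [-0.0992 -0.068 ] 0.2585160224493208
```

>>> {"api": "play_rows", "payload": {"commands": [[[-0.0005,0.002,0,0,0,-0.05,1],[-0.001,0.004,0,0,0,-0.1,1],[-0.0013,0.006,0,0,0,-0.13,1],[-0.0015,0.0075,0,0,0,-0.13,1],[-0.0015,0.0085,0,0,0,-0.13,1]]]}}

```text
time_s: 5.75
tcp_pos: [0.4597, -0.1071, 0.2375]
ee_rot: [[-0.171, 0.985, -0.001], [0.985, 0.171, -0.0], [-0.0, -0.001, -1.0]]
wrist_force: [-0.6, 0.3, 0.7]
gripper_width: 0.006
```

>>> {"api": "play_rows", "payload": {"commands": [[[-0.0002,0.001,0,0,0,0,1],[-0.0002,0.001,0,0,0,0,1]]]}}

```text
time_s: 5.95
tcp_pos: [0.4596, -0.1062, 0.2375]
ee_rot: [[-0.17, 0.985, -0.001], [0.985, 0.17, -0.0], [-0.0, -0.001, -1.0]]
wrist_force: [-1.4, -0.8, 1.2]
gripper_width: 0.007
```

>>> {"api": "play_rows", "payload": {"commands": [[[-0.0002,0.001,0,0,0,0,1],[-0.0002,0.001,0,0,0,0,1]]]}}

```text
time_s: 6.15
tcp_pos: [0.4595, -0.1057, 0.2376]
ee_rot: [[-0.17, 0.985, -0.0], [0.985, 0.17, -0.001], [-0.001, -0.001, -1.0]]
wrist_force: [-1.4, -4.2, -0.1]
gripper_width: 0.002
```

>>> {"api": "play_rows", "payload": {"commands": [[[-0.0001,0.0007,0,0,0,0,1],[-0.0001,0.0007,0,0,0,0,1]]]}}

```text
time_s: 6.35
tcp_pos: [0.4594, -0.1055, 0.2376]
ee_rot: [[-0.17, 0.985, -0.001], [0.985, 0.17, -0.002], [-0.002, -0.001, -1.0]]
wrist_force: [0.2, -6.4, -1.2]
gripper_width: 0.003
```

>>> {"api": "play_rows", "payload": {"commands": [[[0.0015,-0.01,0,0,0,0,1],[0.005,-0.0295,0,0,0,0,1],[0.005,-0.0295,0.04,0,0,0.14,0.5],[0.005,-0.0295,0.085,0,0,0.28,0.3],[0.005,-0.0295,0.123,0,0,0.42,0]]]}}

```text
time_s: 6.85
tcp_pos: [0.4652, -0.134, 0.3628]
ee_rot: [[-0.562, 0.827, 0.003], [0.827, 0.562, 0.001], [-0.001, 0.002, -1.0]]
wrist_force: [-0.4, 0.4, 0.7]
gripper_width: 0.193
```

>>> {"api": "play_rows", "payload": {"commands": [[[0,0.02,0,0,0,0.14,0],[0.001,0.05,0,0,0,0.28,0],[0.002,0.08,0,0,0,0.42,0],[0.003,0.11,0,0,0,0.56,0],[0.003,0.14,0,0,0,0.7,0]]]}}

```text
time_s: 7.35
tcp_pos: [0.468, 0.0077, 0.3606]
ee_rot: [[-0.963, 0.271, 0.001], [0.271, 0.963, 0.002], [-0.001, 0.002, -1.0]]
wrist_force: [0.8, -0.6, 0.6]
gripper_width: 0.649
```

>>> {"api": "play_rows", "payload": {"commands": [[[0,0.015,0,0,0,0.14,0],[0,0.028,0,0,0,0.28,0],[0,0.028,0,0,0,0.42,0],[0,0.028,0,0,0,0.444,0],[0,0.028,0,0,0,0.444,0]]]}}

```text
time_s: 7.85
tcp_pos: [0.4678, 0.0343, 0.3605]
ee_rot: [[-0.987, -0.161, 0.0], [-0.161, 0.987, 0.001], [-0.001, 0.001, -1.0]]
wrist_force: [0.9, -0.5, -0.3]
gripper_width: 0.99
```

Run:
```python
from h import *
s=r.sense();p=s['tcp_pos'];print(p,S(p),s['wrist_force'],s['gripper_width'],s['ee_rot'].round(3).tolist()); tipfind(*W(-.1,-.06))
c=cap('wrist');save(c,'w4.png');P=cloud(c)
m=(P[...,2]>.262)&(P[...,2]<.285)&(np.hypot(P[...,0]-p[0],P[...,1]-p[1])<.05)
n,l,st,ce=cv2.connectedComponentsWithStats(m.astype(np.uint8))
for i in range(1,n):
  if st[i,4]>20:
    q=P[l==i]; sq=(q[:,:2]-M)@np.c_[U,V]; print(st[i],sq.min(0),sq.max(0),np.median(q[:,2]), plane(c,*ce[i],.273),S(plane(c,*ce[i],.273)))
```

```text
[0.46783072 0.03431272 0.36053113] [-0.06684642  0.0605837 ] [ 0.87891582 -0.53308109 -0.31790308] 0.9896469504292935 [[-0.987, -0.161, 0.0], [-0.161, 0.987, 0.001], [-0.001, 0.001, -1.0]]
[314 167   6  12  44] [-0.099  -0.0573] 0.2589852916548436
[265 212  19  15 257] [-0.07503249  0.05088004] [-0.06454234  0.06511077] 0.27245261724092695 [0.46422108 0.03115954 0.273     ] [-0.07092391  0.05806455]
```

View pics/w4.png

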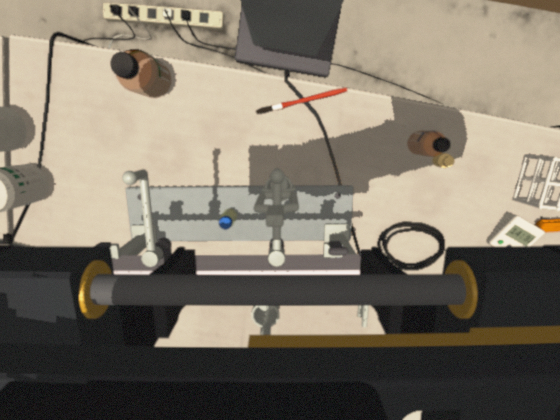

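Wrist view: the left hook has its pin at (277,258) and tip at (277,178), with the tab at (274,219). The right hook is out, pin (152,258) and tip (130,178). I'll check its angle with the depth data.

Run:
```python
from h import *
c=cap('wrist');P=cloud(c)
for n,(u,v,z) in dict(pinR=(152,258,.232),pinL=(277,258,.232),ballR=(130,178,.259),ballL=(277,176,.259)).items():
    w=P[v-4:v+5,u-4:v and u+5].reshape(-1,3); w=w[w[:,2]>z-.015]
    print(n,S(plane(c,u,v,z)).round(4),len(w),S(np.median(w,0)).round(4),w[:,2].max().round(4))
    
m=(P[...,2]>.21)&(P[...,2]<.234)
sq=(P[...,:2]-M)@np.c_[U,V]
for x in(-.09,-.075,-.06,-.045):
    k=m&(abs(sq[...,0]-x)<.005)&(abs(sq[...,1]+.06)<.03); print(x,np.median(sq[k],0),k.sum())
```

```text
pinR [-0.0224 -0.0578] 81 [-0.0222 -0.058 ] 0.2331
pinL [-0.0224  0.0599] 81 [-0.0221  0.0599] 0.2326
ballR [-0.1016 -0.0579] 81 [-0.1014 -0.0586] 0.2595
ballL [-0.1027  0.0602] 81 [-0.1026  0.0602] 0.2592
-0.09 [-0.09011544 -0.06003163] 105
-0.075 [-0.07545006 -0.05964975] 100
-0.06 [-0.05992172 -0.05979731] 97
-0.045 [-0.04485173 -0.05939576] 94
```

The right hook is straight (arm y −0.0594 to −0.0600 along its length). Now I'll descend on the tab and grip.

>>> {"api": "play_rows", "payload": {"commands": [[[-0.0012,-0.002,-0.03,0,0,0,0],[-0.0012,-0.002,-0.06,0,0,0,0],[-0.0012,-0.002,-0.09,0,0,0,0],[-0.0012,-0.002,-0.11,0,0,0,0],[-0.0012,-0.002,-0.122,0,0,0,0]]]}}

```text
time_s: 8.5
tcp_pos: [0.4656, 0.0317, 0.2368]
ee_rot: [[-0.987, -0.161, -0.002], [-0.161, 0.987, -0.001], [0.002, -0.0, -1.0]]
wrist_force: [0.0, -0.1, 0.1]
gripper_width: 1.003
```

>>> {"api": "play_rows", "payload": {"commands": [[[0,0,0,0,0,0,0.3],[0,0,0,0,0,0,0.5],[0,0,0,0,0,0,0.6],[0,0,0,0,0,0,0.7],[0,0,0,0,0,0,0.75]]]}}

```text
time_s: 9.0
tcp_pos: [0.4667, 0.0323, 0.2392]
ee_rot: [[-0.987, -0.163, 0.001], [-0.163, 0.987, 0.001], [-0.002, 0.0, -1.0]]
wrist_force: [-0.3, 0.2, -0.3]
gripper_width: 0.631
```

>>> {"api": "play_rows", "payload": {"commands": [[[0,0,0,0,0,0,0.8],[0,0,0,0,0,0,0.85],[0,0,0,0,0,0,0.9],[0,0,0,0,0,0,1],[0,0,0,0,0,0,1]]]}}

```text
time_s: 9.5
tcp_pos: [0.4663, 0.0322, 0.2385]
ee_rot: [[-0.987, -0.163, -0.0], [-0.163, 0.987, -0.0], [0.0, -0.0, -1.0]]
wrist_force: [0.1, -0.0, 0.2]
gripper_width: 0.176
```

>>> {"api": "play_rows", "payload": {"commands": [[[0,0,0,0,0,0,1],[0,0,0,0,0,0,1],[0,0,0,0,0,0,1]]]}}

```text
time_s: 9.8
tcp_pos: [0.4664, 0.0322, 0.2385]
ee_rot: [[-0.987, -0.163, -0.0], [-0.163, 0.987, 0.0], [0.0, 0.0, -1.0]]
wrist_force: [-0.1, -0.4, 0.3]
gripper_width: 0.155
```

>>> {"api": "play_rows", "payload": {"commands": [[[0,0,0.008,0,0,0,1],[0,0,0.016,0,0,0,1],[0,0,0.024,0,0,0,1],[0,0,0.032,0,0,0,1],[0,0,0.04,0,0,0,1]]]}}

```text
time_s: 10.3
tcp_pos: [0.4664, 0.0322, 0.2794]
ee_rot: [[-0.987, -0.163, 0.001], [-0.163, 0.987, 0.0], [-0.001, 0.0, -1.0]]
wrist_force: [0.8, 0.3, -1.2]
gripper_width: 0.155
```

>>> {"api": "play_rows", "payload": {"commands": [[[0,0,0,0,0,0,1],[0,0,0,0,0,0,1]]]}}

```text
time_s: 10.5
tcp_pos: [0.4663, 0.0323, 0.2786]
ee_rot: [[-0.987, -0.163, 0.0], [-0.163, 0.987, 0.0], [-0.0, 0.0, -1.0]]
wrist_force: [-0.7, -0.1, -2.0]
gripper_width: 0.156
```

Run:
```python
from h import *
s=r.sense();p=s['tcp_pos'];print(p,S(p),s['wrist_force'],s['gripper_width'])
c=cap('side');save(c,'s5.png',(230,100,140,190),4)
```

```text
[0.46628006 0.03225595 0.27859821] [-0.06871311  0.05880879] [-0.69451234 -0.06156985 -1.95565458] 0.15647293952061883
```

View pics/s5.png

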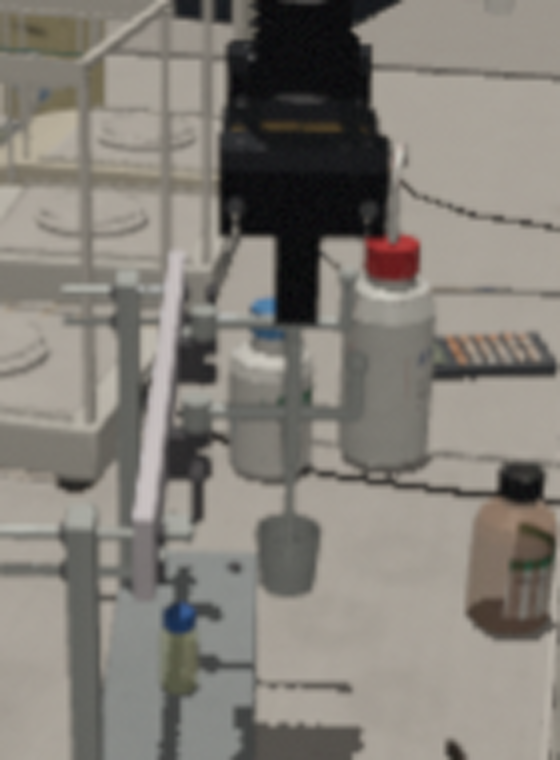

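The dipper is lifted about 40 mm and hangs upright with its cup at crop (288,550), clear of the arm. Next I'll carry it out, across and in over the right hook.

>>> {"api": "play_rows", "payload": {"commands": [[[-0.01,-0.0016,0,0,0,0,1],[-0.024,-0.004,0,0,0,0,1],[-0.04,-0.0066,0,0,0,0,1],[-0.056,-0.0093,0,0,0,0,1],[-0.066,-0.011,0,0,0,0,1]]]}}

```text
time_s: 11.05
tcp_pos: [0.3982, 0.0206, 0.2784]
ee_rot: [[-0.987, -0.163, -0.0], [-0.163, 0.987, 0.0], [0.0, 0.0, -1.0]]
wrist_force: [0.6, 0.2, -1.7]
gripper_width: 0.16
```

>>> {"api": "play_rows", "payload": {"commands": [[[0,0,0,0,0,0,1],[0.0016,-0.01,0,0,0,0,1],[0.0049,-0.03,0,0,0,0,1],[0.0083,-0.05,0,0,0,0,1],[0.0116,-0.07,0,0,0,0,1]]]}}

```text
time_s: 11.55
tcp_pos: [0.4127, -0.05, 0.2784]
ee_rot: [[-0.987, -0.163, -0.0], [-0.163, 0.987, -0.0], [0.0, -0.0, -1.0]]
wrist_force: [0.3, -0.4, -0.8]
gripper_width: 0.156
```

>>> {"api": "play_rows", "payload": {"commands": [[[0.0033,-0.02,0,0,0,0,1],[0.0063,-0.038,0,0,0,0,1],[0.008,-0.0481,0,0,0,0,1],[0.008,-0.0481,0,0,0,0,1],[0.008,-0.0481,0,0,0,0,1]]]}}

```text
time_s: 12.05
tcp_pos: [0.42, -0.097, 0.2783]
ee_rot: [[-0.987, -0.162, -0.001], [-0.162, 0.987, 0.0], [0.0, 0.0, -1.0]]
wrist_force: [-1.0, 0.1, -1.3]
gripper_width: 0.156
```

Run:
```python
from h import *
s=r.sense();p=s['tcp_pos'];print(p,S(p),s['wrist_force'],s['gripper_width'])
c=cap('wrist');save(c,'w6.png',(120,110,320,150),2.4)
tipfind(*W(-.1,-.06))
```

```text
[ 0.42004774 -0.09697202  0.27826335] [-0.13549371 -0.06109804] [-1.00517171  0.12779421 -1.33001557] 0.15628229394777385
[330 164   5  18  68] [-0.133  -0.0413] 0.2616596809257679
[314 167   6  13  47] [-0.099  -0.0569] 0.2594559522286285
```

View pics/w6.png

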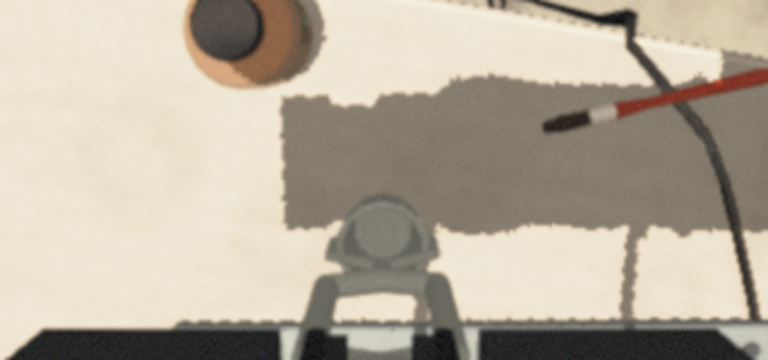

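Wrist view: the loop is at crop (380,290) with the cup under it, vertical and held. The TCP is at stand y −0.0611, as planned. Now in and down.

>>> {"api": "play_rows", "payload": {"commands": [[[0.01,0.0016,0,0,0,0,1],[0.022,0.0036,0,0,0,0,1],[0.036,0.006,0,0,0,0,1],[0.05,0.0083,0,0,0,0,1],[0.064,0.0106,0,0,0,0,1]]]}}

```text
time_s: 12.65
tcp_pos: [0.4855, -0.0859, 0.2782]
ee_rot: [[-0.987, -0.163, -0.0], [-0.163, 0.987, -0.0], [0.0, -0.0, -1.0]]
wrist_force: [-1.5, 0.1, -0.9]
gripper_width: 0.16
```

>>> {"api": "play_rows", "payload": {"commands": [[[0,0,0,0,0,0,1],[0,0,0,0,0,0,1],[0,0,-0.012,0,0,0,1],[0,0,-0.024,0,0,0,1],[0,0,-0.033,0,0,0,1]]]}}

```text
time_s: 13.15
tcp_pos: [0.4828, -0.0864, 0.2439]
ee_rot: [[-0.987, -0.163, -0.002], [-0.163, 0.987, 0.0], [0.002, 0.001, -1.0]]
wrist_force: [-0.1, 0.2, -1.0]
gripper_width: 0.154
```

>>> {"api": "play_rows", "payload": {"commands": [[[0,0,-0.003,0,0,0,1],[0,0,-0.006,0,0,0,1],[0,0,-0.006,0,0,0,1],[0,0,-0.006,0,0,0,1]]]}}

```text
time_s: 13.55
tcp_pos: [0.4842, -0.0863, 0.2398]
ee_rot: [[-0.987, -0.163, 0.001], [-0.163, 0.987, -0.0], [-0.001, -0.0, -1.0]]
wrist_force: [-0.3, -0.5, -1.8]
gripper_width: 0.157
```

Run:
```python
from h import *
s=r.sense();p=s['tcp_pos'];print(p,S(p),s['wrist_force'],s['gripper_width'])
c=cap('side');save(c,'s7.png',(230,100,140,190),4)
```

```text
[ 0.48419484 -0.08631494  0.23982903] [-0.07046738 -0.061095  ] [-0.27714126 -0.48625019 -1.7700625 ] 0.15744592668836332
```

View pics/s7.png

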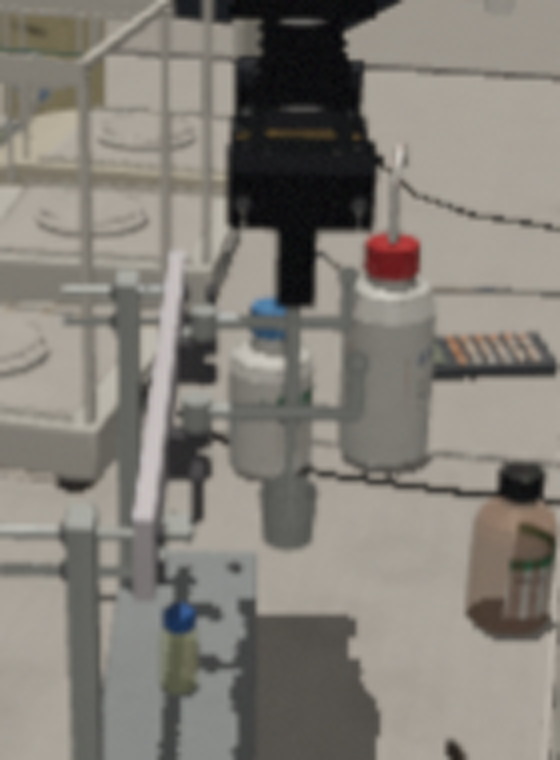

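The dipper is around the right arm and its weight is still on the gripper. I'll lower it the last millimetre or two by feel.

>>> {"api": "play_rows", "payload": {"commands": [[[0,0,-0.001,0,0,0,1],[0,0,-0.001,0,0,0,1],[0,0,-0.001,0,0,0,1]]]}}

```text
time_s: 13.9
tcp_pos: [0.4841, -0.0863, 0.2387]
ee_rot: [[-0.987, -0.163, 0.001], [-0.163, 0.987, 0.0], [-0.001, -0.0, -1.0]]
wrist_force: [0.0, -0.6, -1.8]
gripper_width: 0.157
```

>>> {"api": "play_rows", "payload": {"commands": [[[0,0,-0.0007,0,0,0,1],[0,0,-0.0007,0,0,0,1],[0,0,-0.0007,0,0,0,1]]]}}

```text
time_s: 14.2
tcp_pos: [0.4842, -0.0864, 0.2383]
ee_rot: [[-0.987, -0.163, 0.001], [-0.163, 0.987, -0.0], [-0.001, -0.0, -1.0]]
wrist_force: [-0.6, 0.5, 2.0]
gripper_width: 0.158
```

>>> {"api": "play_rows", "payload": {"commands": [[[0,0,0,0,0,0,0.8],[0,0,0,0,0,0,0.7],[0,0,0,0,0,0,0.5],[0,0,0,0,0,0,0.5],[0,0,0,0,0,0,0.5]]]}}

```text
time_s: 14.7
tcp_pos: [0.4839, -0.0863, 0.2377]
ee_rot: [[-0.987, -0.163, -0.0], [-0.163, 0.987, -0.0], [0.0, 0.0, -1.0]]
wrist_force: [-0.3, 0.1, -0.3]
gripper_width: 0.456
```

>>> {"api": "play_rows", "payload": {"commands": [[[0,0,0.005,0,0,0,0.5],[0,0,0.02,0,0,0,0.5],[0,0,0.05,0,0,0,0.5],[0,0,0.085,0,0,0,0.5],[0,0,0.122,0,0,0,0.5]]]}}

```text
time_s: 15.2
tcp_pos: [0.4836, -0.0864, 0.3612]
ee_rot: [[-0.987, -0.163, -0.001], [-0.163, 0.987, -0.0], [0.001, -0.0, -1.0]]
wrist_force: [0.8, -0.3, 0.1]
gripper_width: 0.5
```

Run:
```python
from h import *
s=r.sense();p=s['tcp_pos'];print(p,S(p),s['wrist_force'],s['gripper_width'])
c=cap('side');save(c,'s8.png',(200,90,180,150),4)
tipfind(*W(-.1,.06))
```

```text
[ 0.48359003 -0.0863964   0.36122103] [-0.07107736 -0.06107626] [ 0.79426592 -0.32118604  0.06537966] 0.4999525066929707
[316 188   6  14  59] [-0.0993  0.0638] 0.2593447550631381
```

View pics/s8.png

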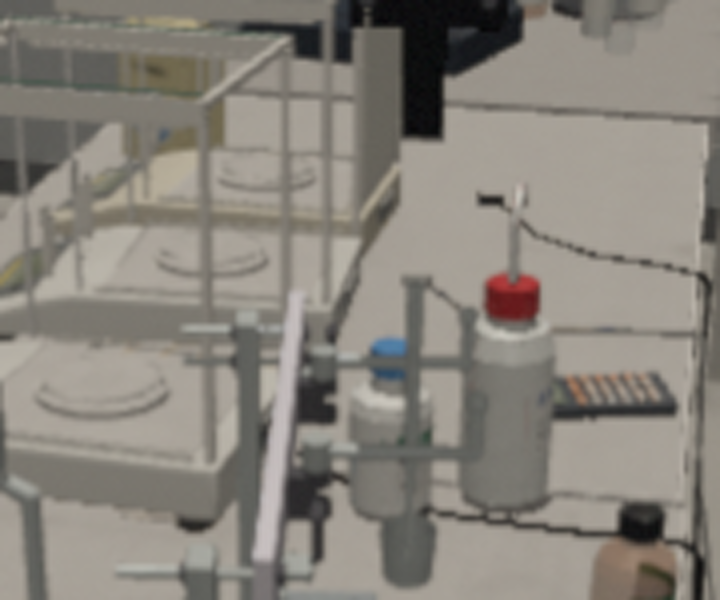

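The dipper hangs freely upright on the right hook, with its tab at crop (415,285) and cup at (410,545). The gripper is clear. Next the left hook: close the fingers, turn +90°, and go to the inner side of its tip.

>>> {"api": "play_rows", "payload": {"commands": [[[0,0.01,0,0,0,0.14,1],[-0.01,0.03,0,0,0,0.28,1],[-0.02,0.05,0,0,0,0.42,1],[-0.03,0.07,0,0,0,0.56,1],[-0.0435,0.0851,0,0,0,0.7,1]]]}}

```text
time_s: 15.8
tcp_pos: [0.44, -0.0004, 0.3594]
ee_rot: [[-0.645, -0.764, -0.001], [-0.764, 0.645, -0.0], [0.0, 0.0, -1.0]]
wrist_force: [0.1, 0.3, -0.3]
gripper_width: 0.131
```

>>> {"api": "play_rows", "payload": {"commands": [[[0,0,0,0,0,0.14,1],[0,0,0,0,0,0.28,1],[0,0,0,0,0,0.42,1],[0,0,0,0,0,0.56,1],[0,0,0,0,0,0.7,1]]]}}

```text
time_s: 16.3
tcp_pos: [0.4402, -0.0012, 0.3596]
ee_rot: [[-0.001, -1.0, -0.0], [-1.0, 0.001, 0.0], [-0.0, 0.0, -1.0]]
wrist_force: [0.1, -1.0, -0.6]
gripper_width: 0.004
```

>>> {"api": "play_rows", "payload": {"commands": [[[0,0,0,0,0,0.14,1],[0,0,0,0,0,0.17,1],[0,0,0,0,0,0.17,1]]]}}

```text
time_s: 16.6
tcp_pos: [0.4403, -0.0012, 0.3597]
ee_rot: [[0.16, -0.987, -0.0], [-0.987, -0.16, -0.0], [-0.0, 0.0, -1.0]]
wrist_force: [0.0, 1.0, 1.0]
gripper_width: 0.003
```

Run:
```python
from h import *
s=r.sense();p=s['tcp_pos'];print(p,S(p),s['joints'].round(1),s['gripper_width'],s['ee_rot'].round(3).tolist())
q0=None
for a in (90,86,82,78,74,70,66,62,58,54,50,46,42,38,34,30,26,22,18,15,12,10,8,6,4,2,0):
    t=np.radians(a);k=np.array([np.cos(t),np.sin(t)]); w=W(*(np.array([-.02-.08*np.sin(t),.06+.08*np.cos(t)])-.0163*k)); print(a,w.round(4))
```

```text
[ 0.44033354 -0.00124767  0.35967528] [-0.09979833  0.03000907] [ 21.1  -0.7  -8.8  -0.  -81.9 -11.9] 0.0025345462423796553 [[0.16, -0.987, -0.0], [-0.987, -0.16, -0.0], [-0.0, 0.0, -1.0]]
90 [0.4379 0.0122]
86 [0.436  0.0176]
82 [0.4346 0.0231]
78 [0.4335 0.0287]
74 [0.4328 0.0344]
70 [0.4325 0.0401]
66 [0.4326 0.0458]
62 [0.4331 0.0514]
58 [0.434  0.0571]
54 [0.4353 0.0626]
50 [0.437  0.0681]
46 [0.439  0.0734]
42 [0.4414 0.0785]
38 [0.4442 0.0835]
34 [0.4473 0.0883]
30 [0.4507 0.0929]
26 [0.4545 0.0971]
22 [0.4585 0.1012]
18 [0.4628 0.1049]
15 [0.4662 0.1075]
12 [0.4697 0.1099]
10 [0.4722 0.1114]
8 [0.4746 0.1129]
6 [0.4771 0.1142]
4 [0.4797 0.1154]
2 [0.4823 0.1166]
0 [0.485  0.1177]
```

>>> {"api": "play_rows", "payload": {"commands": [[[0,0,-0.03,0,0,0,1],[0,0,-0.06,0,0,0,1],[0,0,-0.09,0,0,0,1],[0,0,-0.115,0,0,0,1],[0,0,-0.1217,0,0,0,1]]]}}

```text
time_s: 17.1
tcp_pos: [0.4387, -0.0016, 0.2354]
ee_rot: [[0.16, -0.987, -0.006], [-0.987, -0.16, -0.001], [0.0, 0.006, -1.0]]
wrist_force: [0.2, 0.3, -0.2]
gripper_width: 0.006
```

>>> {"api": "play_rows", "payload": {"commands": [[[-0.0012,0.007,0,0,0,0,1],[-0.0024,0.0134,0,0,0,0,1],[-0.0043,0.0188,0,0,0,-0.07,1],[-0.0057,0.0243,0,0,0,-0.14,1],[-0.0068,0.0299,0,0,0,-0.21,1]]]}}

```text
time_s: 17.6
tcp_pos: [0.4345, 0.0296, 0.2399]
ee_rot: [[-0.05, -0.999, 0.004], [-0.999, 0.05, 0.001], [-0.001, -0.003, -1.0]]
wrist_force: [-0.3, -1.3, -0.1]
gripper_width: 0.005
```

>>> {"api": "play_rows", "payload": {"commands": [[[-0.0007,0.0057,0,0,0,-0.07,1],[-0.001,0.0114,0,0,0,-0.14,1],[-0.0009,0.0171,0,0,0,-0.21,1],[-0.0004,0.0227,0,0,0,-0.28,1],[0.0005,0.0284,0,0,0,-0.35,1]]]}}

```text
time_s: 18.1
tcp_pos: [0.435, 0.0581, 0.24]
ee_rot: [[-0.389, -0.921, 0.003], [-0.921, 0.389, 0.001], [-0.002, -0.003, -1.0]]
wrist_force: [0.3, -1.3, -0.6]
gripper_width: 0.004
```

Run:
```python
from h import *
s=r.sense();p=s['tcp_pos'];print(p,S(p),s['wrist_force'],s['ee_rot'].round(3).tolist())
tipfind(*W(-.088,.1)); print('expected tip 58deg', -.02-.08*np.sin(np.radians(58)), .06+.08*np.cos(np.radians(58)))
```

```text
[0.43498802 0.05807141 0.23996985] [-0.09535262  0.08940236] [ 0.260028   -1.28109568 -0.60934706] [[-0.389, -0.921, 0.003], [-0.921, 0.389, 0.001], [-0.002, -0.003, -1.0]]
[310 194   9  17  85] [-0.087   0.1057] 0.2602082546453465
expected tip 58deg -0.08784384769251408 0.1023935411386564
```

>>> {"api": "play_rows", "payload": {"commands": [[[0.0013,0.0055,0,0,0,-0.07,1],[0.003,0.011,0,0,0,-0.14,1],[0.005,0.0163,0,0,0,-0.21,1],[0.0074,0.0214,0,0,0,-0.28,1],[0.0102,0.0264,0,0,0,-0.35,1]]]}}

```text
time_s: 18.65
tcp_pos: [0.4449, 0.0842, 0.2396]
ee_rot: [[-0.68, -0.733, 0.002], [-0.733, 0.681, 0.001], [-0.002, -0.001, -1.0]]
wrist_force: [-0.4, -0.5, 0.6]
gripper_width: 0.009
```

>>> {"api": "play_rows", "payload": {"commands": [[[0.0031,0.0048,0,0,0,-0.07,1],[0.0065,0.0094,0,0,0,-0.14,1],[0.0103,0.0136,0,0,0,-0.21,1],[0.0143,0.0177,0,0,0,-0.28,1],[0.0143,0.0177,0,0,0,-0.28,1]]]}}

```text
time_s: 19.15
tcp_pos: [0.4595, 0.1021, 0.2393]
ee_rot: [[-0.855, -0.519, 0.002], [-0.519, 0.855, 0.001], [-0.003, -0.0, -1.0]]
wrist_force: [0.4, 0.3, 0.7]
gripper_width: 0.004
```

Run:
```python
from h import *
s=r.sense();p=s['tcp_pos'];print(p,S(p),s['wrist_force'],s['ee_rot'].round(3).tolist())
tipfind(*W(-.05,.135)); print('expected tip 22deg', -.02-.08*np.sin(np.radians(22)), .06+.08*np.cos(np.radians(22)))
```

```text
[0.45949157 0.10207404 0.23929093] [-0.0639707   0.12879564] [0.43898259 0.32199986 0.67429778] [[-0.855, -0.519, 0.002], [-0.519, 0.855, 0.001], [-0.003, -0.0, -1.0]]
[290 201  11  17  80] [-0.0497  0.138 ] 0.26092414929753394
[302 212   6   2   6] [-0.0712  0.1358] 0.24257004496809986
expected tip 22deg -0.04996852747327296 0.134174708365343
```

>>> {"api": "play_rows", "payload": {"commands": [[[0.0043,0.0037,0,0,0,-0.07,1],[0.0077,0.0063,0,0,0,-0.12,1],[0.0112,0.0087,0,0,0,-0.175,1],[0.0137,0.0102,0,0,0,-0.21,1],[0.0137,0.0102,0,0,0,-0.21,1]]]}}

```text
time_s: 19.7
tcp_pos: [0.4726, 0.1116, 0.2387]
ee_rot: [[-0.944, -0.329, 0.001], [-0.329, 0.944, 0.001], [-0.001, 0.0, -1.0]]
wrist_force: [-0.4, 0.1, 0.4]
gripper_width: 0.003
```

>>> {"api": "play_rows", "payload": {"commands": [[[0.0009,0.0005,0,0,0,-0.02,1],[0.0018,0.001,0,0,0,-0.04,1],[0.0027,0.0014,0,0,0,-0.06,1],[0.0036,0.0018,0,0,0,-0.07,1]]]}}

```text
time_s: 20.1
tcp_pos: [0.4751, 0.1129, 0.2381]
ee_rot: [[-0.966, -0.26, -0.002], [-0.26, 0.966, -0.001], [0.002, -0.0, -1.0]]
wrist_force: [-5.3, 0.4, 2.2]
gripper_width: 0.001
```

>>> {"api": "play_rows", "payload": {"commands": [[[0.0009,0.0004,0,0,0,-0.02,1],[0.0018,0.0008,0,0,0,-0.04,1],[0.0018,0.0008,0,0,0,-0.04,1]]]}}

```text
time_s: 20.4
tcp_pos: [0.4758, 0.1135, 0.238]
ee_rot: [[-0.975, -0.221, -0.005], [-0.221, 0.975, -0.001], [0.005, -0.0, -1.0]]
wrist_force: [-7.4, 0.5, 5.1]
gripper_width: 0.004
```

>>> {"api": "play_rows", "payload": {"commands": [[[0.0007,0.0003,0,0,0,-0.015,1],[0.0007,0.0003,0,0,0,-0.015,1]]]}}

```text
time_s: 20.6
tcp_pos: [0.4783, 0.1144, 0.2379]
ee_rot: [[-0.978, -0.207, -0.0], [-0.207, 0.978, 0.0], [0.0, 0.0, -1.0]]
wrist_force: [-2.7, 0.9, 0.1]
gripper_width: 0.004
```

>>> {"api": "play_rows", "payload": {"commands": [[[0.0007,0.0003,0,0,0,-0.015,1],[0.0007,0.0003,0,0,0,-0.015,1]]]}}

```text
time_s: 20.8
tcp_pos: [0.4787, 0.1146, 0.2378]
ee_rot: [[-0.981, -0.192, -0.001], [-0.192, 0.981, -0.0], [0.001, 0.0, -1.0]]
wrist_force: [-4.5, 1.1, 0.4]
gripper_width: 0.006
```

>>> {"api": "play_rows", "payload": {"commands": [[[0.0008,0.0004,0,0,0,-0.015,1],[0.0008,0.0004,0,0,0,-0.015,1]]]}}

```text
time_s: 21.0
tcp_pos: [0.4798, 0.115, 0.2379]
ee_rot: [[-0.984, -0.177, -0.001], [-0.177, 0.984, 0.0], [0.001, 0.0, -1.0]]
wrist_force: [-4.3, 1.8, 1.6]
gripper_width: 0.004
```

>>> {"api": "play_rows", "payload": {"commands": [[[0.0008,0.0004,0,0,0,-0.01,1],[0.0008,0.0004,0,0,0,-0.01,1]]]}}

```text
time_s: 21.2
tcp_pos: [0.481, 0.1155, 0.238]
ee_rot: [[-0.986, -0.168, 0.0], [-0.168, 0.986, 0.0], [-0.0, 0.0, -1.0]]
wrist_force: [-3.9, 1.6, 0.1]
gripper_width: 0.004
```

>>> {"api": "play_rows", "payload": {"commands": [[[0.0005,0.0003,0,0,0,-0.01,1],[0.0005,0.0003,0,0,0,-0.01,1]]]}}

```text
time_s: 21.4
tcp_pos: [0.4815, 0.1158, 0.238]
ee_rot: [[-0.987, -0.158, 0.0], [-0.158, 0.987, 0.0], [-0.0, 0.0, -1.0]]
wrist_force: [-2.6, 1.2, 0.3]
gripper_width: 0.006
```

Still moving and past the peak. I'll keep going in small steps until it reaches the stop.

>>> {"api": "play_rows", "payload": {"commands": [[[0.0008,0.0003,0,0,0,0,1],[0.0008,0.0003,0,0,0,0,1]]]}}

```text
time_s: 21.6
tcp_pos: [0.4824, 0.1161, 0.2381]
ee_rot: [[-0.987, -0.158, 0.001], [-0.158, 0.987, 0.0], [-0.001, -0.0, -1.0]]
wrist_force: [-2.3, 2.1, -0.8]
gripper_width: 0.005
```

>>> {"api": "play_rows", "payload": {"commands": [[[0.0008,0.0003,0,0,0,0,1],[0.0008,0.0003,0,0,0,0,1]]]}}

```text
time_s: 21.8
tcp_pos: [0.4829, 0.1162, 0.2381]
ee_rot: [[-0.987, -0.158, -0.0], [-0.158, 0.987, -0.0], [0.0, -0.0, -1.0]]
wrist_force: [-2.4, -0.0, -0.4]
gripper_width: 0.005
```

>>> {"api": "play_rows", "payload": {"commands": [[[0.0007,0.0002,0,0,0,0,1],[0.0007,0.0002,0,0,0,0,1]]]}}

```text
time_s: 22.0
tcp_pos: [0.4838, 0.1165, 0.2381]
ee_rot: [[-0.987, -0.158, 0.0], [-0.158, 0.987, 0.0], [-0.0, -0.0, -1.0]]
wrist_force: [-1.3, 0.3, -0.5]
gripper_width: 0.008
```

>>> {"api": "play_rows", "payload": {"commands": [[[0.0008,0.0002,0,0,0,0,1],[0.0008,0.0002,0,0,0,0,1]]]}}

```text
time_s: 22.2
tcp_pos: [0.4847, 0.1167, 0.2381]
ee_rot: [[-0.987, -0.158, 0.0], [-0.158, 0.987, 0.0], [-0.0, -0.0, -1.0]]
wrist_force: [-2.5, 0.6, -1.5]
gripper_width: 0.006
```

>>> {"api": "play_rows", "payload": {"commands": [[[0.0007,0.0001,0,0,0,0,1],[0.0007,0.0001,0,0,0,0,1]]]}}

```text
time_s: 22.4
tcp_pos: [0.4854, 0.1168, 0.2382]
ee_rot: [[-0.987, -0.158, 0.001], [-0.158, 0.987, 0.0], [-0.001, -0.0, -1.0]]
wrist_force: [-1.9, 0.1, 0.5]
gripper_width: 0.006
```

Run:
```python
from h import *
s=r.sense();p=s['tcp_pos'];print(p,S(p),s['wrist_force'])
tipfind(*W(-.02,.14))
```

```text
[0.48538138 0.11680274 0.23821502] [-0.03601756  0.13908345] [-1.89646758  0.09481628  0.51640892]
[274 204   6  15  71] [-0.0204  0.1428] 0.25914280831890024
[283 216   9   1   9] [-0.0396  0.149 ] 0.24180132543321925
```

>>> {"api": "play_rows", "payload": {"commands": [[[0.0008,0.0001,0,0,0,0,1],[0.0008,0.0001,0,0,0,0,1]]]}}

```text
time_s: 22.65
tcp_pos: [0.4858, 0.1169, 0.2381]
ee_rot: [[-0.987, -0.158, -0.0], [-0.158, 0.987, -0.0], [0.0, -0.0, -1.0]]
wrist_force: [-2.3, 0.8, 0.0]
gripper_width: 0.003
```

>>> {"api": "play_rows", "payload": {"commands": [[[0.0007,0.0001,0,0,0,0,1],[0.0007,0.0001,0,0,0,0,1]]]}}

```text
time_s: 22.85
tcp_pos: [0.4861, 0.1169, 0.2381]
ee_rot: [[-0.987, -0.158, -0.001], [-0.158, 0.987, -0.0], [0.001, -0.0, -1.0]]
wrist_force: [-3.7, 0.2, 1.6]
gripper_width: 0.004
```

>>> {"api": "play_rows", "payload": {"commands": [[[0.0008,0.0001,0,0,0,0,1],[0.0008,0.0001,0,0,0,0,1],[0.0008,0.0001,0,0,0,0,1]]]}}

```text
time_s: 23.15
tcp_pos: [0.4863, 0.1169, 0.238]
ee_rot: [[-0.987, -0.158, -0.002], [-0.158, 0.987, -0.0], [0.002, -0.0, -1.0]]
wrist_force: [-5.6, 0.9, 2.5]
gripper_width: 0.002
```

>>> {"api": "play_rows", "payload": {"commands": [[[0.0006,0.0001,0,0,0,0,1],[0.0006,0.0001,0,0,0,0,1],[0.0006,0.0001,0,0,0,0,1]]]}}

```text
time_s: 23.45
tcp_pos: [0.4864, 0.1169, 0.2379]
ee_rot: [[-0.987, -0.158, -0.003], [-0.158, 0.987, -0.001], [0.003, -0.0, -1.0]]
wrist_force: [-7.6, 1.6, 2.2]
gripper_width: 0.008
```

It's hard against the stop at 7.6 N. I'll back straight off, rise and check.

>>> {"api": "play_rows", "payload": {"commands": [[[-0.01,-0.0016,0,0,0,0,1],[-0.035,-0.006,0,0,0,0,1],[-0.06,-0.006,0.02,0,0,0,1],[-0.08,-0.006,0.06,0,0,0,1],[-0.1,-0.006,0.1,0,0,0,1]]]}}

```text
time_s: 23.95
tcp_pos: [0.3876, 0.1107, 0.3396]
ee_rot: [[-0.987, -0.158, 0.002], [-0.158, 0.987, -0.0], [-0.002, -0.0, -1.0]]
wrist_force: [0.7, 1.0, 1.4]
gripper_width: 0.002
```

>>> {"api": "play_rows", "payload": {"commands": [[[0,0,0.02,0,0,0,1],[0,0,0.04,0,0,0,1],[0,0,0.04,0,0,0,1],[0,0,0.04,0,0,0,1]]]}}

```text
time_s: 24.35
tcp_pos: [0.3881, 0.1112, 0.3781]
ee_rot: [[-0.987, -0.158, 0.002], [-0.158, 0.987, 0.001], [-0.002, 0.001, -1.0]]
wrist_force: [-0.1, -0.1, -0.6]
gripper_width: 0.007
```

Run:
```python
from h import *
s=r.sense();print(s['tcp_pos'],s['wrist_force'],s['time_s'])
tipfind(*W(-.02,.14)); tipfind(*W(-.1,-.06))
c=cap('top');t=c; P=cloud(c)
for n,x,y in(('L',-.02,.14),('R',-.1,-.06),('dip',-.07,-.06)):
    w=W(x,y); m=(P[...,2]>.245)&(P[...,2]<.285)&(np.hypot(P[...,0]-w[0],P[...,1]-w[1])<.018)
    q=P[m]; print(n,m.sum(),S(np.median(q,0)).round(4) if len(q) else '',q[:,2].max() if len(q) else '')
d=cap('side')
a=cv2.resize(t['image'][150:260,190:390],(800,440),interpolation=cv2.INTER_CUBIC); b=cv2.resize(d['image'][150:310,200:390],(190,160))
cv2.imwrite('pics/t9.png',a[:,:,::-1]);
```

```text
[0.38810616 0.11123158 0.37809695] [-0.12634575 -0.09098284 -0.55064224] 24.35
[274 204   7  15  65] [-0.0199  0.1425] 0.25962584013561907
[301 166   5  14  61] [-0.0695 -0.0532] 0.2617419417825314
[314 167   6  12  47] [-0.0991 -0.0573] 0.2593533568360561
L 30 [-0.0187  0.1392] 0.2601445597260602
R 30 [-0.0988 -0.0605] 0.26099486441397
dip 46 [-0.0687 -0.0595] 0.2759638221556937
```

View pics/t9.png

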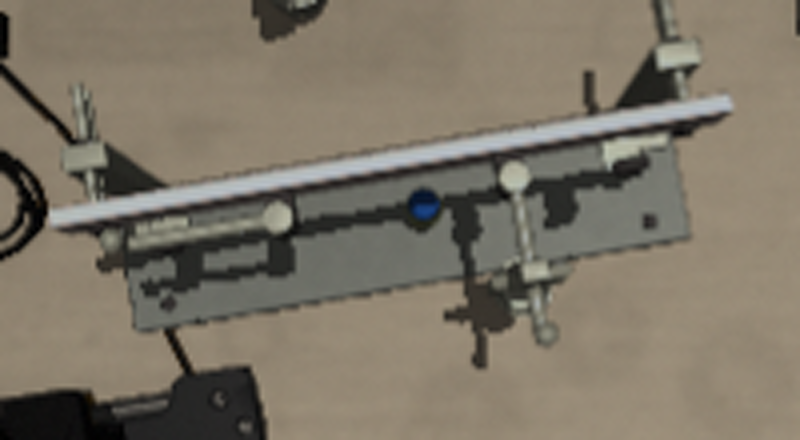

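The left hook is flat, with its tip at (110,240). The right hook stands straight out with the dipper on it, tip at (545,335). The vial is undisturbed and the robot is clear.

```bash
python3 -c "
from station import r
print(r.finish_job())"
```

```text
the job is handed in; nothing more can be done
None
```

The job is done and handed in at about 24.5 s on the robot clock. I pushed the right hook out to its stop, moved the dipper onto it, then pressed the left hook flat through its clip.

- **Right hook:** it stands straight out, with its tip at stand (−99, −60) mm. The force against its stop was about 6 N.
- **Dipper:** it hangs upright and free on the right hook, about 50 mm from the pin, with its tab top about 276 mm up against an expected 273.
- **Left hook:** the push met about 9 N in the clip, the resistance then fell away, and the hook ended firmly on its stop at 7.6 N. After I backed off, its tip stayed at x −19 to −20 mm, which is flat.
- **Other things:** the vial and stand look unmoved in the final top view, and the gripper was well clear. I did not re-measure the amber bottle at the end; nothing went near it.

I have no direct reading that the clip nose latched; I judge it from the force falling away and the hook staying flat. No check failed. The views differ by 2–4 mm (side camera on ball positions, wrist camera on the pins), within calibration and surface effects.

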